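Hang the dipping cups nested on one hook

ROBOT

A 6-joint arm with a two-finger parallel gripper is mounted at the origin on a cart in front of the work surface, level with it; the furniture and walls round the work are solid. World frame = base frame: x ahead of the robot, y to its left, z up, the work surface at z = 0. Lengths are in mm, angles in rad, forces in N, time in s.
With the tool pointing down it reaches from about 400 to 925 mm from the base axis. Payload 12.5 kg.
Tool frame: the origin (TCP) lies on the mounting face of the last link; the fingertips stand 190 mm ahead of it and the grasp point (between the pads) lies 171 mm ahead of it; z points along the fingers, y is the line along which they close (so a half turn about z gives the same grasp; the last joint's range is limited). The gripper opens to 95 mm and grips with 3 to 60 N. Pads are 20 mm wide; open, the fingers measure 119 mm over their backs; the gripper's body (75 mm by 180 mm) begins 59 mm behind the grasp point.
Start: joints at [1.063, 0.491, 1.559, -0, 1.092, -0.106], TCP at [244.399, 575.234, 404.761] pointing down, gripper open.
Joint ranges: [-3.1, 3.1], [-0.84, 2.19], [0.05, 2.79], [-1.13, 4.28], [0.06, 2.93], [-2.69, 2.69]. Speed limits (rad/s): [2.22, 2.22, 2.79, 3.14, 3.14, 3.14].

INTERFACE

Orientations are given as [roll, pitch, yaw] about the fixed x, y, z axes, in that order (R = Rz(yaw) Ry(pitch) Rx(roll)).
In Python, from cell import env gives the robot as it stands.
- The arm moves only by the tool carry_out, never from a script. Its argument "series" is a list of rows, each a list of 5 numbers: the shift along the tool's x, y, z in m, then the turn about the tool's z in degrees, then the opening, from 0 (shut) to 1 (fully open). A call has 1 to 20 rows; each row is the pose to reach, as a shift and turn from the pose commanded when the call began, along the tool's axes at that moment; what a row does not reach only later rows make up. A row lasts 1/8 s, in which the tool goes at most 62.5 mm and 10.7 degrees, less where a joint would pass 70% of its speed; a pose out of reach is approached as far as the arm can. A call with a gripper value outside its range is refused whole. The fingers move at their own pace and stop on an object; the grip force is fixed at half the most. Time passes only in rows, so rows that repeat a pose let the fingers close. It gives the time, the measured TCP pose, the force, the opening and the grip force at its end, in the units of the state.
- env.state(): the state, without advancing time (a new reading comes with each control period).
- env.read_camera(name): name is "scene" or "top" or "wrist"; returns (picture, depth): 420x560x3 uint8, red, green, blue; 420x560 float32, mm along the optical axis (not along the pixel's ray), 0 where there is no reading.
- env.get_calibration(name): a dict with "intrinsics" (3x3 intrinsics, pixels), "cam_to_world" (4x4, takes a point from camera to world coordinates); the wrist camera has in their place "T_tool_cam" (4x4, takes a point from camera to tool coordinates, whose origin is the TCP and whose axes are the flange's). Camera axes: x right, y up, looking along -z (the intrinsics and any distortion apply to the point x, -y, -z); pixel columns grow to the right and rows downward; lengths in mm; the calibration is good to about 2 mm. A picture is of the moment at which its call begins: read the wrist's pose just before it. get_calibration takes no time and is no camera call.
- env.job_done(): hands the job in; it is judged then, once.
The state is a dict: "t": time; "joints": joint angles; "qvel": joint speeds; "tau": joint torques, N m; "eef_pos": TCP position; "tcp_rot": TCP orientation; "ft_force": force on the tool from outside, world axes, zero at the start; "moment": the same for the moment, N m; "opening": opening from 0.0 (shut) to 1.0 (fully open); "grip_force": force on a finger pad.
Only numpy, scipy, OpenCV 4.12 (cv2) and the standard library are available. Lean on these libraries where they do the work, as an engineer would, in place of code of your own. Each camera call takes 0.05 s, during which the arm holds its last target. There are 200 camera calls.

TASK

Hang the three copper dipping cups on the hook so that they nest, the largest first, then the middle one, then the smallest: each eye over the upright prong and pushed gently down against its spring fingers until it is felt to sit fully home, the first on the stop and each next one on the eye below. Never push a cup against its stop with 40 newtons or more, fan the grips out so that each stays reachable, and leave the other things on the bench where they are.

Things in the scene. Friction and masses are not known exactly. Their poses are not given: they have to be found in the camera images.
- large_cup: Largest copper dipping cup, 76 mm outside diameter, 36 mm high, wall 2.5 mm, about 200 g, standing upright. Origin: centre of its underside, z up its axis. On its -x side a strap (12 x 3 mm, 39 mm from the axis) rises to 142 mm; there a level arm 12 mm wide, 4 mm thick runs from 62 mm out in to an eye on the axis: a C, open to +x. Grip: dark wooden block on the arm
- large_cup_eye (a point): centre of the underside of its eye, an upright ring on the cup's axis: 14 mm bore, 22 mm outside, 8 mm high; 134 mm above the cup's underside. Axes as the cup's
- large_cup_grip (a point): centre of its grip block: 50 mm from the eye's axis towards the cup's -x, 24 mm above the eye's underside; 24 mm (x) by 14 mm (y) by 32 mm high, to be pinched from above across the 14 mm. Axes as the cup's
- medium_cup: Middle copper dipping cup, 56 mm outside diameter, 32 mm high, wall 2.5 mm, about 160 g, standing upright. Origin: centre of its underside, z up its axis. On its -x side a strap (12 x 3 mm, 29 mm from the axis) rises to 142 mm; there a level arm 12 mm wide, 4 mm thick runs from 62 mm out in to an eye on the axis: a C, open to +x. Grip: mid-brown wooden block on the arm
- medium_cup_eye (a point): centre of the underside of its eye, an upright ring on the cup's axis: 14 mm bore, 22 mm outside, 8 mm high; 134 mm above the cup's underside. Axes as the cup's
- medium_cup_grip (a point): centre of its grip block: 50 mm from the eye's axis towards the cup's -x, 24 mm above the eye's underside; 24 mm (x) by 14 mm (y) by 32 mm high, to be pinched from above across the 14 mm. Axes as the cup's
- small_cup: Smallest copper dipping cup, 40 mm outside diameter, 28 mm high, wall 2.5 mm, about 130 g, standing upright. Origin: centre of its underside, z up its axis. On its -x side a strap (12 x 3 mm, 21 mm from the axis) rises to 142 mm; there a level arm 12 mm wide, 4 mm thick runs from 62 mm out in to an eye on the axis: a C, open to +x. Grip: pale wooden block on the arm
- small_cup_eye (a point): centre of the underside of its eye, an upright ring on the cup's axis: 14 mm bore, 22 mm outside, 8 mm high; 134 mm above the cup's underside. Axes as the cup's
- small_cup_grip (a point): centre of its grip block: 50 mm from the eye's axis towards the cup's -x, 24 mm above the eye's underside; 24 mm (x) by 14 mm (y) by 32 mm high, to be pinched from above across the 14 mm. Axes as the cup's
- hook: steel hook stand, fixed. Origin on the bench under its upright prong. From the prong a level arm, 10 mm thick, 143 to 153 mm up, runs 70 mm along the stand's +x to a 16 mm post on a round 84 mm foot. Bring a cup in from the open -x side, the cup below this arm and its eye above the prong's tip, clear over the rim of a cup already hung, then lower it; the cups hang below the arm
- prong (a point): point on the prong's axis 160 mm above the bench; z up, x towards the post. A brass stop collar, 23 mm wide, is clamped round the prong: its upper face (stop_face) lies 0 to 20 mm above this point, differs each time and is not measured: feel it, the push rises steeply there. Eyes stack on one another 8 mm apart; the cups then nest without touching
- prong_tip (a point): tip of the prong, 54 mm above point prong: 10 mm of slim cone with a blunt 6 mm end, below it a plain 12 mm steel bar. Three springs in each eye grip it: sliding an eye takes 4 to 7 N, over the cone up to 10 N, and it stays where it is let go. 12 N at the grip, at 15 mm/s, seats it. Grips pointing the same way collide: fan them about 60 to 75 degrees apart, on the open side
- mug: bystander: orange mug, 81 x 113 mm, 101 mm high; origin under its centre
- pliers: bystander: flat-nose pliers with red grips, 172 mm long, lying
- hammer: bystander: hammer with wooden handle, 237 mm long, lying
- glue_pot: bystander: small cream-coloured pot, 42 mm wide, 39 mm high
- die: bystander: black cube with four dimples, 61 mm, 56 mm high
- tweezers: bystander: steel tweezers, 134 mm long, lying
Mind the look-alikes: they are no part of the job. What is shaped like the large_cup but pink is not meant.

How it is judged:
By the outcome, as a careful person would: the job done as asked, in the order asked, and still so for the second after the job is handed in, with the robot touching nothing.
It also fails if it takes over 72 s, if anything falls off the work surface, if the arm or the gripper's body presses on something with over 40 N, if the wrist force passes 120 N, or if a joint passes its speed limit or range.

## Working session

There is one attempt and no reset: what is moved stays moved. The work goes in short steps, Python scripts to look and compute and a tool call to move; the robot and the scene stay as the last step left them, time stands still between calls to the robot, and variables do not carry over. Pictures are saved under pics/ and viewed, at most 13 in all, crops included, and the job is handed in when it is done.

Besides the shell and the picture viewer there is one more tool, called after ">>>" by a JSON object that holds its "op" and its "data". carry_out: Moves the arm, as the interface text tells. Its arguments: {"type":"object","properties":{"series":{"type":"array","items":{"type":"array","items":{"type":"number"}}}},"required":["series"]}

```bash
ls; mkdir -p pics; cat > h.py <<'E'
from cell import env
import numpy as np, cv2
def grab(n):
    s=env.state(); p,d=env.read_camera(n); np.savez(f'/tmp/{n}.npz',p=p,d=d); return s,p,d
def save(p,name): cv2.imwrite(f'pics/{name}.png',p[:,:,::-1])
E
python3 - <<'E'
from h import *
for n in('scene','top'):
    s,p,d=grab(n); save(p,n+'0'); c=env.get_calibration(n); print(n,{k:np.round(v,3).tolist() if not isinstance(v,str) else v for k,v in c.items()})
print(s)
print(env.get_calibration('wrist'))
E
```

```text
pics
scene {'intrinsics': [[541.793, 0.0, 276.885], [0.0, 541.793, 201.58], [0.0, 0.0, 1.0]], 'cam_to_world': [[0.583, 0.466, -0.665, -652.46], [-0.812, 0.332, -0.48, -771.384], [-0.003, 0.82, 0.572, 1136.264], [0.0, 0.0, 0.0, 1.0]]}
top {'intrinsics': [[418.411, 0.0, 278.564], [0.0, 418.411, 213.734], [0.0, 0.0, 1.0]], 'cam_to_world': [[0.024, 0.993, -0.118, 342.533], [-0.999, 0.021, -0.024, 50.199], [-0.021, 0.118, 0.993, 1563.96], [0.0, 0.0, 0.0, 1.0]]}
{'t': 0.05, 'joints': array([ 1.06338644e+00,  4.91590202e-01,  1.55943237e+00,  1.24885082e-05,
        1.09169350e+00, -1.05622508e-01]), 'qvel': array([-1.34959690e-03, -3.43161890e-03, -4.50590394e-04,  2.97632654e-03,
       -9.70081839e-06,  2.16768776e-03]), 'tau': array([ 4.20192533e-03, -6.14238882e+01, -2.58924365e+01,  6.96002925e-02,
        4.70212265e-02, -6.73324121e-05]), 'eef_pos': array([244.39603531, 575.21263922, 404.14847166]), 'tcp_rot': array([-3.14047667e+00, -1.29451212e-04,  2.73979944e+00]), 'ft_force': array([ 0.39739379,  1.25897918, -1.10781802]), 'moment': array([ 0.05479398, -0.03467482,  0.01954578]), 'grip_force': 0.0, 'opening': 1.0023667626408728}
{'intrinsics': array([[327.87255029,   0.        , 280.79139946],
       [  0.        , 327.87255029, 208.29944066],
       [  0.        ,   0.        ,   1.        ]]), 'T_tool_cam': array([[-2.66239216e-04,  9.64823949e-01,  2.62896703e-01,
         7.35657287e+01],
       [ 9.99999925e-01,  1.82552303e-04,  3.42751965e-04,
         1.74917072e-01],
       [ 2.82702906e-04,  2.62896774e-01, -9.64823925e-01,
         2.07006818e+01],
       [ 0.00000000e+00,  0.00000000e+00,  0.00000000e+00,
         1.00000000e+00]])}
```

View pics/scene0.png

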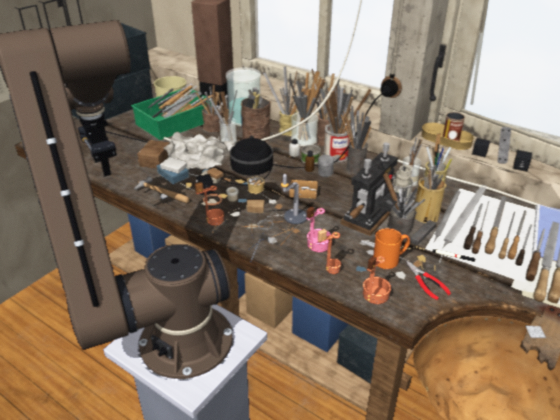

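View pics/top0.png

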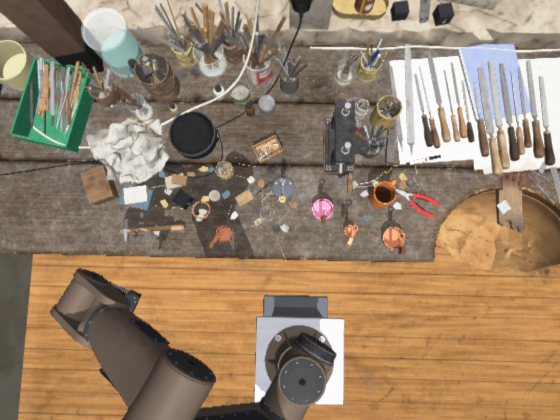

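Scene view: copper cups at (215,213), (333,265) and (376,288), a pink look-alike at (318,240), and the hook at (295,205). In the top view these are (221,235), (351,232), (394,237), (322,209) and (283,188). Next I'll measure the sizes and check them in a close crop.

```bash
cat >> h.py <<'E'
def cloud(p,d,c,T=None):
    K=c['intrinsics']; T=c['cam_to_world'] if T is None else T
    v,u=np.mgrid[:d.shape[0],:d.shape[1]]
    P=np.stack([(u-K[0,2])/K[0,0]*d,-(v-K[1,2])/K[1,1]*d,-d],-1)
    return P@T[:3,:3].T+T[:3,3]
E
python3 - <<'E'
from h import *
for n,box in(('scene',(190,320,180,420)),('top',(170,265,190,420))):
    z=np.load(f'/tmp/{n}.npz');p,d=z['p'],z['d'];W=cloud(p,d,env.get_calibration(n))
    r0,r1,c0,c1=box
    save(cv2.resize(p[r0:r1,c0:c1],None,fx=3.3,fy=3.3,interpolation=cv2.INTER_CUBIC),n+'1')
    hsv=cv2.cvtColor(p,cv2.COLOR_RGB2HSV)
    m=((hsv[...,0]<14)&(hsv[...,1]>110)&(hsv[...,2]>70)).astype(np.uint8)
    m[:r0]=0;m[r1:]=0;m[:,:c0]=0;m[:,c1:]=0
    k,l,s,ce=cv2.connectedComponentsWithStats(m)
    for i in range(1,k):
        if s[i,4]<25: continue
        q=W[(l==i)&(d>0)]; 
        print(n,s[i].tolist(),ce[i].round(),'min',q.min(0).round(),'max',q.max(0).round())
        for lo,hi in((5,50),(125,185)):
            qq=q[(q[:,2]>lo)&(q[:,2]<hi)]
            if len(qq): print('   ',lo,len(qq),qq.min(0).round(),qq.max(0).round(),qq.mean(0).round())
E
```

```text
scene [195, 190, 29, 36, 431] [212. 210.] min [386. 253.  -3.] max [595. 455. 155.]
    5 264 [414. 253.   5.] [571. 440.  47.] [457. 300.  20.]
    125 39 [386. 278. 126.] [441. 317. 155.] [408. 299. 142.]
scene [307, 207, 7, 11, 62] [310. 212.] min [480. -76.   4.] max [712.  53. 177.]
    125 60 [480. -76. 143.] [506. -61. 177.] [492. -70. 164.]
scene [363, 228, 48, 76, 1896] [384. 263.] min [ 381. -371.   -6.] max [ 764. -195.  178.]
    5 723 [ 403. -371.    5.] [ 760. -218.   50.] [ 503. -322.   25.]
    125 150 [ 381. -342.  126.] [ 457. -323.  178.] [ 409. -332.  153.]
scene [319, 232, 23, 43, 370] [332. 255.] min [ 410. -197.   -6.] max [639. -79. 163.]
    5 160 [ 442. -197.    5.] [620. -99.  48.] [ 469. -175.   20.]
    125 74 [ 410. -187.  127.] [ 477. -152.  163.] [ 449. -169.  141.]
scene [259, 264, 11, 9, 34] [263. 268.] min [357.  -9. -31.] max [367.  30.   0.]
scene [270, 273, 87, 47, 501] [314. 297.] min [ 354. -320. -131.] max [425.  -2.  -2.]
scene [415, 275, 5, 10, 26] [418. 279.] min [ 558. -421.   -6.] max [ 601. -397.   13.]
    5 21 [ 558. -421.    6.] [ 590
[... 153 characters left out ...]
[ 653. -247.   50.] [ 600. -282.   33.]
top [344, 225, 14, 13, 136] [350. 230.] min [ 435. -207.   -6.] max [ 492. -152.  172.]
    5 46 [ 447. -195.    5.] [ 489. -154.   48.] [ 471. -173.   22.]
    125 44 [ 435. -184.  131.] [ 478. -152.  172.] [ 457. -169.  143.]
top [209, 226, 23, 22, 254] [222. 235.] min [391. 260.  -4.] max [475. 316. 180.]
    5 92 [418. 260.   5.] [475. 315.  44.] [448. 286.  21.]
    125 74 [391. 278. 133.] [458. 313. 180.] [424. 297. 151.]
top [382, 227, 23, 27, 415] [394. 238.] min [ 386. -372.   -9.] max [ 484. -294.  180.]
    5 144 [ 407. -372.    5.] [ 484. -294.   44.] [ 452. -330.   21.]
    125 82 [ 386. -342.  129.] [ 458. -321.  180.] [ 421. -329.  152.]
```

View pics/top1.png

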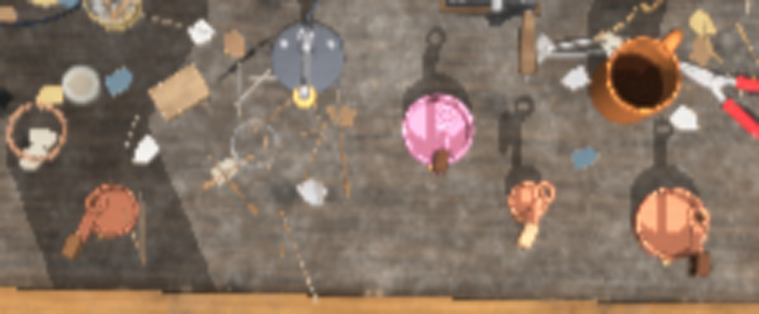

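View pics/scene1.png

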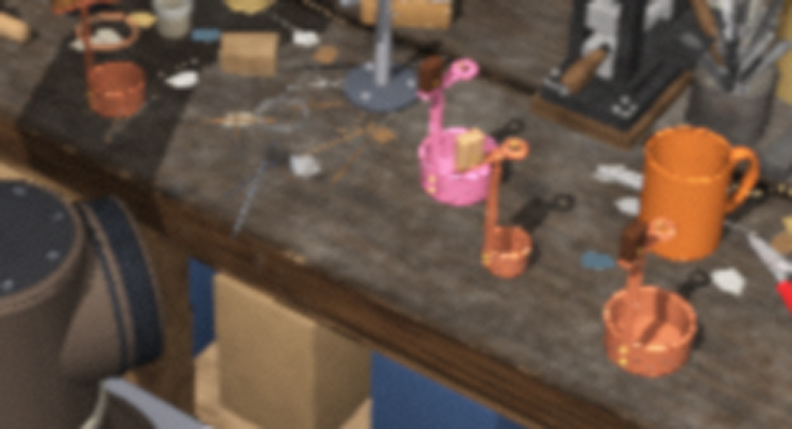

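Candidates in the top crop: pink cup (437,130) is a decoy, rejected on colour. Copper cups are large (672,225, dark grip, Ø77), small (530,200, pale grip, Ø42) and medium (110,210, brown grip, Ø57). The hook foot is at (308,57), with the brass collar at (305,97). Next come the grip directions and the hook axis.

```bash
python3 - <<'E'
from h import *
C={'large':(446,-333),'medium':(447,288),'small':(468,-175),'pink':(520,-75)}
for n in('top','scene'):
    z=np.load(f'/tmp/{n}.npz');p,d=z['p'],z['d'];W=cloud(p,d,env.get_calibration(n))
    for k,c in C.items():
        r=np.hypot(W[...,0]-c[0],W[...,1]-c[1])
        m=(r<80)&(W[...,2]>152)&(W[...,2]<185)&(d>0); q=W[m]
        m2=(r<18)&(W[...,2]>125)&(W[...,2]<150)&(d>0); e=W[m2]
        print(n,k,len(q),q.mean(0).round(1) if len(q) else 0,'eye',len(e),e.mean(0).round(1) if len(e) else 0)
    m=(np.hypot(W[...,0]-560,W[...,1]-30)<130)&(d>0)&(abs(W[...,1]-30)<60)
    for lo,hi in((3,25),(120,158),(158,175),(175,190),(190,230)):
        mm=m&(W[...,2]>lo)&(W[...,2]<hi);q=W[mm]; v,u=np.nonzero(mm)
        if len(q): print(n,lo,len(q),q.min(0).round(),q.max(0).round(),np.median(q,0).round(), (u.min(),u.max(),v.min(),v.max()))
E
```

```text
top large 45 [ 397.6 -326.4  168.5] eye 35 [ 444.1 -331.7  141.6]
top medium 36 [401.  304.7 170.8] eye 29 [444.2 289.  141.8]
top small 37 [ 423.  -153.   170.9] eye 28 [ 465.5 -173.5  140.9]
top pink 31 [495.6 -66.1 173. ] eye 28 [524.  -70.5 141. ]
top 3 503 [434. -30.   3.] [687.  90.  19.] [602.  47.   6.] (np.int64(278), np.int64(310), np.int64(172), np.int64(239))
top 120 51 [576.  68. 128.] [637.  82. 158.] [609.  74. 150.] (np.int64(280), np.int64(284), np.int64(178), np.int64(195))
top 158 13 [551.  66. 162.] [611.  83. 175.] [562.  73. 174.] (np.int64(279), np.int64(284), np.int64(184), np.int64(201))
top 175 14 [550.  63. 176.] [570.  83. 182.] [557.  71. 179.] (np.int64(279), np.int64(285), np.int64(195), np.int64(201))
top 190 14 [553.  69. 190.] [562.  79. 216.] [557.  72. 209.] (np.int64(280), np.int64(283), np.int64(196), np.int64(199))
scene large 74 [ 391.7 -330.9  166.7] eye 44 [ 443.9 -332.8  140.7]
scene medium 56 [397.1 302.3 166.9] eye 31 [444.3 287.6 141. ]
scene small 72 [ 418.6 -156.4  166.2] eye 40 [ 464.6 -174.6  140.8]
scene pink 61 [491.2 -68.9 166.7] eye 31 [518.9 -72.7 139.8]
scene 3 490 [430. -30.   3.] [686.  90.  24.] [591.  49.   6.] (np.int64(263), np.int64(326), np.int64(209), np.int64(255))
scene 120 70 [555.  65. 120.] [640.  80. 157.] [610.  71. 148.] (np.int64(283), np.int64(298), np.int64(182), np.int64(191))
scene 158 17 [550.  63. 158.] [581.  86. 175.] [554.  72. 169.] (np.int64(281), np.int64(287), np.int64(181), np.int64(190))
scene 175 25 [544.  60. 177.] [572.  83. 188.] [554.  70. 180.] (np.int64(281), np.int64(287), np.int64(182), np.int64(186))
scene 190 24 [549.  67. 190.] [564.  79. 218.] [556.  72. 203.] (np.int64(283), np.int64(285), np.int64(174), np.int64(181))
```

```bash
cat >> h.py <<'E'
def rel(x,y,z,yaw):
    """world TCP target (mm, deg) -> tool-axes shift (m) and turn (deg) from the present pose"""
    s=env.state(); p=s['eef_pos']; w=s['tcp_rot'][2]; c,sn=np.cos(w),np.sin(w)
    dx,dy,dz=np.array([x,y,z])-p
    t=-(yaw-np.degrees(w)); t=(t+180)%360-180
    r=[(c*dx+sn*dy)/1e3,(sn*dx-c*dy)/1e3,-dz/1e3,t]
    print((x,y,z,yaw),'->',np.round(r,4).tolist()); return r
def st():
    s=env.state(); print('t',round(s['t'],2),'pos',s['eef_pos'].round(1),'rpy',np.degrees(s['tcp_rot']).round(1),'F',s['ft_force'].round(1),'op',round(s['opening'],3),'gf',round(s['grip_force'],1),'q',s['joints'].round(2)); return s
E
python3 - <<'E'
from h import *
st(); rel(480,200,440,90); rel(480,-100,440,30); rel(395,-328,430,-5)
E
```

```text
t 0.1 pos [244.4 575.2 404.2] rpy [-179.9   -0.   157. ] F [-0.4 -0.  -0.1] op 0.999 gf 0.0 q [ 1.06  0.49  1.56 -0.    1.09 -0.11]
(480, 200, 440, 90) -> [-0.3636, -0.2532, -0.0358, 66.9774]
(480, -100, 440, 30) -> [-0.4809, -0.5293, -0.0358, 126.9774]
(395, -328, 430, -5) -> [-0.4918, -0.7724, -0.0258, 161.9774]
```

>>> {"op": "carry_out", "data": {"series": [[-0.364, -0.253, -0.036, 67, 0.5], [-0.364, -0.253, -0.036, 67, 0.5], [-0.364, -0.253, -0.036, 67, 0.5], [-0.364, -0.253, -0.036, 67, 0.5], [-0.364, -0.253, -0.036, 67, 0.5], [-0.364, -0.253, -0.036, 67, 0.5], [-0.364, -0.253, -0.036, 67, 0.5], [-0.481, -0.529, -0.036, 127, 0.5], [-0.481, -0.529, -0.036, 127, 0.5], [-0.481, -0.529, -0.036, 127, 0.5], [-0.481, -0.529, -0.036, 127, 0.5], [-0.481, -0.529, -0.036, 127, 0.5], [-0.492, -0.772, -0.026, 162, 0.5], [-0.492, -0.772, -0.026, 162, 0.5], [-0.492, -0.772, -0.026, 162, 0.5], [-0.492, -0.772, -0.026, 162, 0.5], [-0.492, -0.772, -0.026, 162, 0.5], [-0.492, -0.772, -0.026, 162, 0.5], [-0.492, -0.772, -0.026, 162, 0.5]]}}

```text
t: 2.48
eef_pos: [395.7, -326.7, 430.7]
tcp_rot: [-3.141, 0.0, -0.085]
ft_force: [1.5, 1.0, -0.4]
opening: 0.501
grip_force: 0.0
```

```bash
cat >> h.py <<'E'
from scipy.spatial.transform import Rotation as Ro
def wrist():
    s,p,d=grab('wrist'); T=np.eye(4); T[:3,:3]=Ro.from_euler('xyz',s['tcp_rot']).as_matrix(); T[:3,3]=s['eef_pos']
    c=env.get_calibration('wrist'); return s,p,d,cloud(p,d,c,T@c['T_tool_cam'])
def grip(W,d,p,g0,e0,zlo=150):
    """grip top: centre and direction; eye: circle"""
    r=np.hypot(W[...,0]-g0[0],W[...,1]-g0[1]); m=(r<30)&(W[...,2]>zlo+15)&(W[...,2]<zlo+35)&(d>0)
    q=W[m]; zt=np.median(q[:,2]); q=q[abs(q[:,2]-zt)<4]
    b=cv2.minAreaRect(q[:,:2].astype(np.float32))
    r=np.hypot(W[...,0]-e0[0],W[...,1]-e0[1]); me=(r<22)&(W[...,2]>zlo-20)&(W[...,2]<zlo-1)&(d>0)
    e=W[me]; ze=np.median(e[:,2])
    print('grip n',len(q),'ztop',zt.round(1),'rect c',np.round(b[0],1),'size',np.round(b[1],1),'ang',round(b[2],1),'| eye n',len(e),'z',ze.round(1),'mean',e.mean(0).round(1),'min',e.min(0).round(1),'max',e.max(0).round(1))
E
python3 - <<'E'
from h import *
st(); s,p,d,W=wrist(); save(p,'w1'); grip(W,d,p,(395,-328),(444,-332))
E
```

```text
t 2.48 pos [ 395.7 -326.7  430.7] rpy [-180.     0.    -4.9] F [ 1.5  1.  -0.4] op 0.501 gf 0.0 q [-0.82  0.3   1.79  0.    1.04  0.84]
grip n 552 ztop 172.9 rect c [ 399.1 -330. ] size [13.8 23.4] ang 85.7 | eye n 639 z 141.0 mean [ 440.8 -333.3  140.9] min [ 422.2 -344.4  134.5] max [ 458.9 -323.   143.4]
```

View pics/w1.png

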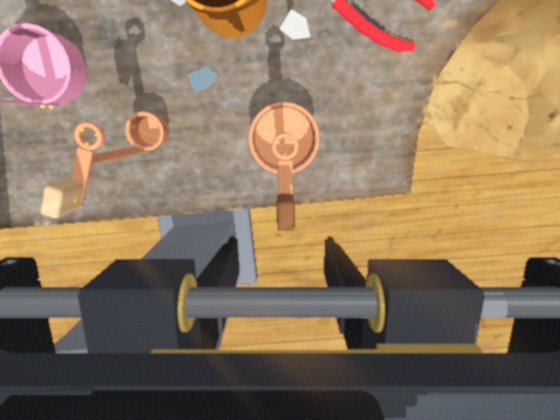

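Wrist view: the large copper cup is at (284,138) with its dark grip at (286,211), pink is at (40,65), and small is at (145,130). The grip measures 13.8 x 23.4 mm with its top at z 173, as it should be.

```bash
python3 - <<'E'
from h import *
rel(399.1,-330,430,-4.3); rel(399.1,-330,333,-4.3)
E
```

```text
(399.1, -330, 430, -4.3) -> [0.0036, 0.0031, 0.0008, -0.592]
(399.1, -330, 333, -4.3) -> [0.0036, 0.0031, 0.0978, -0.592]
```

>>> {"op": "carry_out", "data": {"series": [[0.004, 0.0025, 0.02, -0.6, 0.5], [0.004, 0.0025, 0.05, -0.6, 0.5], [0.004, 0.0025, 0.08, -0.6, 0.5], [0.004, 0.0025, 0.097, -0.6, 0.5], [0.004, 0.0025, 0.097, -0.6, 0.5], [0.004, 0.0025, 0.097, -0.6, 0], [0.004, 0.0025, 0.097, -0.6, 0], [0.004, 0.0025, 0.097, -0.6, 0], [0.004, 0.0025, 0.097, -0.6, 0], [0.004, 0.0025, 0.097, -0.6, 0]]}}

```text
t: 3.78
eef_pos: [399.1, -330.5, 334.0]
tcp_rot: [3.141, -0.0, -0.077]
ft_force: [-0.4, 1.2, 4.7]
opening: 0.141
grip_force: 30.0
```

```bash
python3 - <<'E'
from h import *
rel(399,-330,530,-4.4); rel(438,27,530,68); rel(438,27,480,68)
E
```

```text
(399, -330, 530, -4.4) -> [-0.0001, -0.0005, -0.196, -0.0244]
(438, 27, 530, 68) -> [0.0112, -0.3594, -0.196, -72.4244]
(438, 27, 480, 68) -> [0.0112, -0.3594, -0.146, -72.4244]
```

>>> {"op": "carry_out", "data": {"series": [[0, 0, -0.02, 0, 0], [0, 0, -0.06, 0, 0], [0, 0, -0.11, 0, 0], [0, 0, -0.16, 0, 0], [0, 0, -0.196, 0, 0], [0.002, -0.05, -0.196, -10, 0], [0.004, -0.1, -0.196, -20, 0], [0.006, -0.15, -0.196, -30, 0], [0.008, -0.2, -0.196, -40, 0], [0.01, -0.25, -0.196, -50, 0], [0.011, -0.3, -0.196, -60, 0], [0.011, -0.34, -0.196, -68, 0], [0.011, -0.36, -0.18, -72.4, 0], [0.011, -0.36, -0.16, -72.4, 0], [0.011, -0.36, -0.146, -72.4, 0], [0.011, -0.36, -0.146, -72.4, 0], [0.011, -0.36, -0.146, -72.4, 0]]}}

```text
t: 5.9
eef_pos: [438.0, 27.2, 480.2]
tcp_rot: [3.141, -0.0, 1.186]
ft_force: [0.2, -0.4, -2.5]
opening: 0.142
grip_force: 30.0
```

```bash
python3 - <<'E'
from h import *
st(); s,p,d,W=wrist(); save(p,'w2')
m=(np.hypot(W[...,0]-557,W[...,1]-73)<40)&(d>0)
for lo,hi in((140,157),(157,172),(172,185),(185,203),(203,212),(211,220)):
    q=W[m&(W[...,2]>lo)&(W[...,2]<hi)]
    if len(q): print(lo,len(q),q.min(0).round(1),q.max(0).round(1),np.median(q,0).round(1))
# hook arm direction
m=(W[...,0]>560)&(W[...,0]<620)&(abs(W[...,1]-73)<25)&(abs(W[...,2]-152)<5)&(d>0); q=W[m]; 
if len(q)>10: print('arm',len(q),np.polyfit(q[:,0],q[:,1],1))
# eye in hand: z near eye level
t=np.radians(68); ex,ey=s['eef_pos'][0]+50*np.cos(t),s['eef_pos'][1]+50*np.sin(t); print('eye exp',ex,ey)
m=(np.hypot(W[...,0]-ex,W[...,1]-ey)<20)&(abs(W[...,2]-288)<7)&(d>0);q=W[m]
if len(q): 
    u=np.array([np.cos(t),np.sin(t)]); n=np.array([-u[1],u[0]]); 
    a=(q[:,:2]-s['eef_pos'][:2])
    print('eye',len(q),'along',(a@u).min(),(a@u).max(),'across',(a@n).min(),(a@n).max(),'z',np.median(q[:,2]))
E
```

```text
t 5.9 pos [438.   27.2 480.2] rpy [180.   -0.   67.9] F [ 0.2 -0.4 -2.5] op 0.142 gf 30.0 q [-0.09  0.14  1.88  0.    1.13  0.3 ]
140 153 [579.8  67.1 148.2] [596.9  77.  154.2] [591.1  73.8 151.5]
172 426 [549.   60.8 172.1] [578.4  83.3 184.9] [555.9  74.  176.7]
185 137 [554.1  66.6 185.1] [561.   77.9 202.8] [555.5  73.3 194.7]
203 157 [554.5  66.3 203.1] [564.8  77.9 212. ] [557.3  73.1 209.5]
211 106 [555.4  67.9 211. ] [564.7  76.4 214.7] [559.9  72.  212.6]
arm 455 [-4.71952214e-02  1.01016493e+02]
eye exp 456.6808460701785 73.60678989713782
eye 1216 along 30.09848072606857 60.11917837142629 across -11.092205473332506 10.686647662199698 z 287.1898216531206
```

View pics/w2.png

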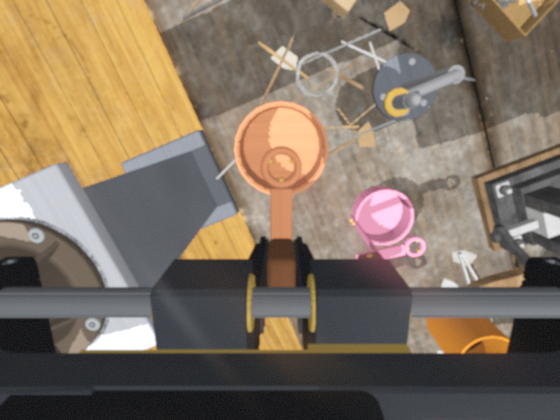

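Wrist view: the held eye is at (283,167), the brass collar at (397,102), and the prong runs to upper right from there. The prong axis measures (560, 72), its tip is at z 214, and the hook yaw is about -3°.

```bash
python3 - <<'E'
from h import *
s=st(); z=np.load('/tmp/wrist.npz'); T=np.eye(4); T[:3,:3]=Ro.from_euler('xyz',s['tcp_rot']).as_matrix(); T[:3,3]=s['eef_pos']
W=cloud(z['p'],z['d'],env.get_calibration('wrist'),T@env.get_calibration('wrist')['T_tool_cam'])
r=np.hypot(W[...,0]-560,W[...,1]-72.1); q=W[(r>7.5)&(r<11.5)&(W[...,2]>155)&(W[...,2]<195)]
print(np.histogram(q[:,2],np.arange(155,196,2)))
rel(438,26.3,427,67.9); rel(541.2,26.3,427,67.9)
E
```

```text
t 5.95 pos [437.9  27.3 480.3] rpy [179.9  -0.   67.9] F [ 0.1 -0.4 -2.3] op 0.149 gf 30.0 q [-0.09  0.14  1.88  0.    1.12  0.3 ]
(array([  0,   0,   0,   0,   0,   0,   0,   0,   9,  19, 158, 105,   1,
         0,   0,   0,   0,   0,   0,   0]), array([155, 157, 159, 161, 163, 165, 167, 169, 171, 173, 175, 177, 179,
       181, 183, 185, 187, 189, 191, 193, 195]))
(438, 26.3, 427, 67.9) -> [-0.0009, 0.0005, 0.0533, 0.0438]
(541.2, 26.3, 427, 67.9) -> [0.0379, 0.0961, 0.0533, 0.0438]
```

>>> {"op": "carry_out", "data": {"series": [[-0.001, 0.001, 0.03, 0, 0], [-0.001, 0.001, 0.053, 0, 0], [0.005, 0.015, 0.053, 0, 0], [0.015, 0.04, 0.053, 0, 0], [0.025, 0.065, 0.053, 0, 0], [0.033, 0.085, 0.053, 0, 0], [0.038, 0.096, 0.053, 0, 0], [0.038, 0.096, 0.053, 0, 0], [0.038, 0.096, 0.053, 0, 0]]}}

```text
t: 7.08
eef_pos: [540.6, 26.8, 427.0]
tcp_rot: [-3.141, -0.0, 1.187]
ft_force: [0.2, 0.0, -2.1]
opening: 0.146
grip_force: 30.0
```

```bash
python3 - <<'E'
from h import *
s=st(); s,p,d,W=wrist(); save(p[60:300,160:440].repeat(2,0).repeat(2,1),'w3')
rel(541.2,26.3,382,67.9)
E
```

```text
t 7.08 pos [540.6  26.8 427. ] rpy [-180.   -0.   68.] F [ 0.2  0.  -2.1] op 0.146 gf 30.0 q [-0.07  0.35  1.74  0.    1.06  0.31]
(541.2, 26.3, 382, 67.9) -> [-0.0002, 0.0008, 0.045, 0.0773]
```

View pics/w3.png

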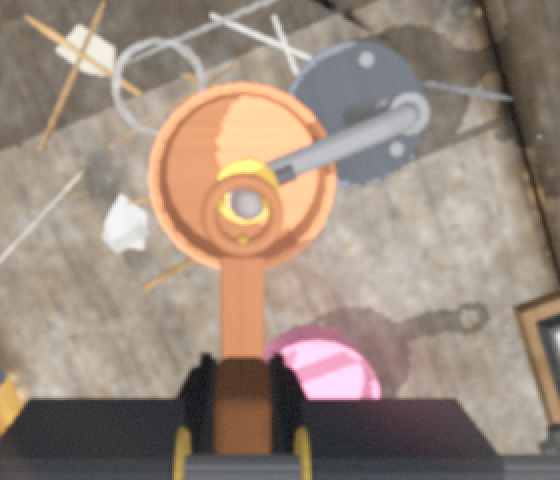

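The prong tip (245,203) shows centred in the eye's ring (243,210). Lowering now.

>>> {"op": "carry_out", "data": {"series": [[0, 0.0005, 0.006, 0, 0], [0, 0.0005, 0.012, 0, 0], [0, 0.0005, 0.014, 0, 0], [0, 0.0005, 0.016, 0, 0], [0, 0.0005, 0.018, 0, 0], [0, 0.0005, 0.02, 0, 0], [0, 0.0005, 0.022, 0, 0], [0, 0.0005, 0.024, 0, 0]]}}

```text
t: 8.12
eef_pos: [541.7, 26.6, 402.9]
tcp_rot: [3.141, -0.001, 1.186]
ft_force: [2.0, 0.4, 0.9]
opening: 0.147
grip_force: 30.0
```

>>> {"op": "carry_out", "data": {"series": [[0, 0, 0.002, 0, 0], [0, 0, 0.004, 0, 0], [0, 0, 0.006, 0, 0], [0, 0, 0.008, 0, 0], [0, 0, 0.01, 0, 0], [0, 0, 0.012, 0, 0], [0, 0, 0.014, 0, 0], [0, 0, 0.016, 0, 0], [0, 0, 0.018, 0, 0]]}}

```text
t: 9.25
eef_pos: [541.5, 26.6, 384.6]
tcp_rot: [3.142, -0.0, 1.186]
ft_force: [1.0, -2.3, 2.1]
opening: 0.149
grip_force: 30.0
```

>>> {"op": "carry_out", "data": {"series": [[0, 0, 0.002, 0, 0], [0, 0, 0.004, 0, 0]]}}

```text
t: 9.5
eef_pos: [541.5, 26.6, 380.6]
tcp_rot: [3.142, -0.0, 1.186]
ft_force: [1.1, -1.1, 2.2]
opening: 0.146
grip_force: 30.0
```

>>> {"op": "carry_out", "data": {"series": [[0, 0, 0.002, 0, 0]]}}

```text
t: 9.62
eef_pos: [541.5, 26.6, 378.6]
tcp_rot: [3.142, -0.0, 1.186]
ft_force: [1.0, -1.0, 1.2]
opening: 0.148
grip_force: 30.0
```

>>> {"op": "carry_out", "data": {"series": [[0, 0, 0.002, 0, 0]]}}

```text
t: 9.75
eef_pos: [541.5, 26.5, 376.9]
tcp_rot: [3.141, -0.0, 1.186]
ft_force: [-3.2, -4.7, 13.1]
opening: 0.145
grip_force: 30.0
```

>>> {"op": "carry_out", "data": {"series": [[0, 0, 0.0015, 0, 0]]}}

```text
t: 9.88
eef_pos: [541.4, 26.4, 376.0]
tcp_rot: [3.141, 0.0, 1.187]
ft_force: [-4.5, -4.1, 14.9]
opening: 0.144
grip_force: 30.0
```

>>> {"op": "carry_out", "data": {"series": [[0, 0, 0.001, 0, 0], [0, 0, 0.001, 0, 0]]}}

```text
t: 10.12
eef_pos: [541.4, 26.3, 375.2]
tcp_rot: [3.141, 0.0, 1.187]
ft_force: [-2.8, -5.2, 11.7]
opening: 0.145
grip_force: 30.0
```

>>> {"op": "carry_out", "data": {"series": [[0, 0, 0, 0, 0.35], [0, 0, 0, 0, 0.35], [0, 0, 0, 0, 0.35], [0, 0, -0.03, 0, 0.35], [0, 0, -0.08, 0, 0.35], [0, 0, -0.1, 0, 0.35], [0, 0, -0.1, 0, 0.35], [0, 0, -0.1, 0, 0.35]]}}

```text
t: 11.12
eef_pos: [541.4, 26.6, 473.0]
tcp_rot: [-3.14, 0.0, 1.186]
ft_force: [0.0, 0.1, -0.7]
opening: 0.349
grip_force: 0.0
```

```bash
cat >> h.py <<'E'
def hung(W,d,yaw,P=(560,72.1),zs=(140,240)):
    """profile of the hung cup: height of top surfaces along the arm direction from the eye"""
    t=np.radians(yaw); u=-np.array([np.cos(t),np.sin(t)]); n=np.array([-u[1],u[0]])
    A=W[...,:2]-P; a=A@u; c=A@n; ok=(d>0)&(W[...,2]>zs[0])&(W[...,2]<zs[1])
    for lo in range(-12,66,6):
        q=W[ok&(a>=lo)&(a<lo+6)&(abs(c)<5)]
        if len(q): print(lo,len(q),'z med',np.median(q[:,2]).round(1),'max',np.percentile(q[:,2],95).round(1))
    q=ok&(a>36)&(a<66)&(abs(c)<16)&(W[...,2]>zs[0]+45)
    if q.sum(): print('grip along',a[q].min().round(1),a[q].max().round(1),'across',c[q].min().round(1),c[q].max().round(1))
E
python3 - <<'E'
from h import *
st(); s,p,d,W=wrist(); save(p,'w4'); hung(W,d,68)
E
```

```text
t 11.12 pos [541.4  26.6 473. ] rpy [-179.9    0.    68. ] F [ 0.   0.1 -0.7] op 0.349 gf 0.0 q [-0.07  0.31  1.67  0.    1.17  0.31]
-12 89 z med 184.5 max 186.8
-6 144 z med 209.9 max 213.5
0 74 z med 211.6 max 213.5
6 60 z med 184.6 max 185.8
12 84 z med 184.6 max 185.9
18 90 z med 184.6 max 185.5
24 85 z med 184.3 max 185.1
30 85 z med 184.2 max 185.1
36 212 z med 203.5 max 216.0
42 96 z med 215.9 max 216.8
48 100 z med 215.7 max 216.7
54 93 z med 215.6 max 216.6
60 35 z med 214.9 max 215.9
grip along 38.1 62.5 across -7.3 7.1
```

The cup is level: eye top at 184.6 against 8 mm over the collar's 176.8. The stop was felt at about 15 N, so it is seated. Medium next.

```bash
python3 - <<'E'
from h import *
rel(460.6,282.4,450,161.5)
E
```

```text
(460.6, 282.4, 450, 161.5) -> [0.2068, -0.1709, 0.0228, -93.5214]
```

>>> {"op": "carry_out", "data": {"series": [[0.046, -0.038, 0, -10, 0.5], [0.092, -0.076, 0, -20, 0.5], [0.138, -0.114, 0.023, -30, 0.5], [0.184, -0.152, 0.023, -40, 0.5], [0.207, -0.171, 0.023, -50, 0.5], [0.207, -0.171, 0.023, -60, 0.5], [0.207, -0.171, 0.023, -70, 0.5], [0.207, -0.171, 0.023, -80, 0.5], [0.207, -0.171, 0.023, -90, 0.5], [0.207, -0.171, 0.023, -93.5, 0.5], [0.207, -0.171, 0.023, -93.5, 0.5], [0.207, -0.171, 0.023, -93.5, 0.5]]}}

```text
t: 12.68
eef_pos: [460.6, 282.6, 450.7]
tcp_rot: [-3.141, -0.001, 2.817]
ft_force: [0.1, -0.0, -0.2]
opening: 0.499
grip_force: 0.0
```

```bash
python3 - <<'E'
from h import *
st(); s,p,d,W=wrist(); save(p,'w5'); grip(W,d,p,(399,303),(447,287))
E
```

```text
t 12.68 pos [460.6 282.6 450.7] rpy [-180.    -0.   161.4] F [ 0.1 -0.  -0.2] op 0.499 gf 0.0 q [ 0.43  0.32  1.7   0.    1.11 -0.82]
grip n 553 ztop 173.0 rect c [403.3 304.4] size [13.9 23.6] ang 70.2 | eye n 518 z 141.2 mean [443.1 288.5 140.9] min [425.5 275.  134.1] max [460.6 299.6 143.9]
```

View pics/w5.png

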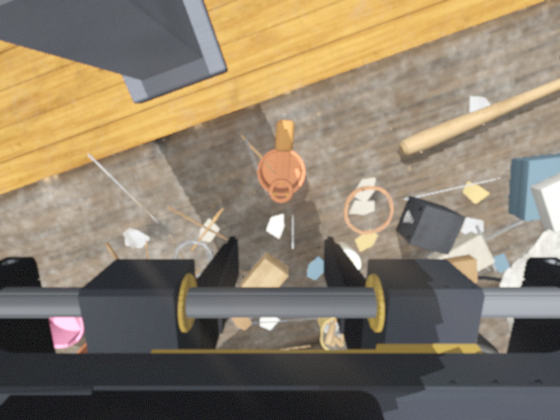

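Wrist view: the medium cup is at (281,172) with its brown grip at (285,135), 13.9 x 23.6 mm and top z 173, as expected.

```bash
python3 - <<'E'
from h import *
rel(403.3,304.4,450.7,160.2);rel(403.3,304.4,333,160.2)
E
```

```text
(403.3, 304.4, 450.7, 160.2) -> [0.0613, 0.0024, 0.0001, 1.2073]
(403.3, 304.4, 333, 160.2) -> [0.0613, 0.0024, 0.1178, 1.2073]
```

>>> {"op": "carry_out", "data": {"series": [[0.03, 0.002, 0, 1.2, 0.5], [0.061, 0.0024, 0.01, 1.2, 0.5], [0.061, 0.0024, 0.05, 1.2, 0.5], [0.061, 0.0024, 0.09, 1.2, 0.5], [0.061, 0.0024, 0.117, 1.2, 0.5], [0.061, 0.0024, 0.117, 1.2, 0.5], [0.061, 0.0024, 0.117, 1.2, 0], [0.061, 0.0024, 0.117, 1.2, 0], [0.061, 0.0024, 0.117, 1.2, 0], [0.061, 0.0024, 0.117, 1.2, 0], [0.061, 0.0024, 0.117, 1.2, 0]]}}

```text
t: 14.1
eef_pos: [403.6, 304.3, 334.7]
tcp_rot: [3.141, 0.001, 2.797]
ft_force: [-1.0, -0.5, 6.1]
opening: 0.146
grip_force: 30.0
```

```bash
python3 - <<'E'
from h import *
rel(403.6,304.3,440,110);rel(448,174,440,110);rel(448,174,427,110); rel(543,118.8,427,110)
E
```

```text
(403.6, 304.3, 440, 110) -> [-0.0, 0.0, -0.1053, 50.2793]
(448, 174, 440, 110) -> [-0.0858, -0.1077, -0.1053, 50.2793]
(448, 174, 427, 110) -> [-0.0858, -0.1077, -0.0923, 50.2793]
(543, 118.8, 427, 110) -> [-0.1939, -0.1276, -0.0923, 50.2793]
```

>>> {"op": "carry_out", "data": {"series": [[0, 0, -0.02, 0, 0], [0, 0, -0.06, 0, 0], [0, 0, -0.107, 5, 0], [-0.022, -0.027, -0.107, 15, 0], [-0.044, -0.055, -0.107, 25, 0], [-0.066, -0.082, -0.107, 35, 0], [-0.086, -0.108, -0.1, 45, 0], [-0.086, -0.108, -0.094, 50.3, 0], [-0.086, -0.108, -0.094, 50.3, 0], [-0.086, -0.108, -0.094, 50.3, 0]]}}

```text
t: 15.35
eef_pos: [448.0, 173.8, 428.3]
tcp_rot: [-3.142, -0.0, 1.922]
ft_force: [-1.0, 0.5, -1.4]
opening: 0.145
grip_force: 30.0
```

```bash
python3 - <<'E'
from h import *
s=st(); p=s['eef_pos']; t=s['tcp_rot'][2]; print('eye est',p[:2]-49.7*np.array([np.cos(t),np.sin(t)]))
rel(543,118.8,427,110)
s,p,d=grab('top'); W=cloud(p,d,env.get_calibration('top'))
m=(np.hypot(W[...,0]-465,W[...,1]-127)<40)&(d>0)
for lo,hi in((228,245),(245,280)):
    q=W[m&(W[...,2]>lo)&(W[...,2]<hi)]
    if len(q): print(lo,len(q),q.min(0).round(1),q.max(0).round(1),q.mean(0).round(1))
E
```

```text
t 15.35 pos [448.  173.8 428.3] rpy [-180.    -0.   110.1] F [-1.   0.5 -1.4] op 0.145 gf 30.0 q [ 0.23  0.26  1.87  0.    1.01 -0.12]
eye est [465.05642761 127.16157903]
(543, 118.8, 427, 110) -> [-0.0844, 0.0703, 0.0013, 0.1235]
```

>>> {"op": "carry_out", "data": {"series": [[-0.008, 0.007, 0.001, 0, 0], [-0.028, 0.023, 0.001, 0, 0], [-0.048, 0.04, 0.001, 0, 0], [-0.068, 0.057, 0.001, 0, 0], [-0.08, 0.067, 0.001, 0, 0], [-0.0844, 0.0703, 0.001, 0, 0], [-0.0844, 0.0703, 0.001, 0, 0], [-0.0844, 0.0703, 0.001, 0, 0]]}}

```text
t: 16.4
eef_pos: [542.5, 118.6, 427.4]
tcp_rot: [-3.142, -0.0, 1.92]
ft_force: [0.5, 0.2, -1.7]
opening: 0.147
grip_force: 30.0
```

```bash
python3 - <<'E'
from h import *
s=st(); p=s['eef_pos']; t=s['tcp_rot'][2]; print('eye est',p[:2]-49.7*np.array([np.cos(t),np.sin(t)]))
rel(543,118.8,403,110)
s,p,d=grab('scene'); W=cloud(p,d,env.get_calibration('scene'))
m=(np.hypot(W[...,0]-560,W[...,1]-72)<30)&(d>0)
for lo,hi in((205,222),(224,230),(230,242)):
    mm=m&(W[...,2]>lo)&(W[...,2]<hi);q=W[mm]
    if len(q): print(lo,len(q),q.min(0).round(1),q.max(0).round(1),q.mean(0).round(1))
save(cv2.resize(p[150:240,240:340],None,fx=6,fy=6,interpolation=cv2.INTER_CUBIC),'s2')
E
```

```text
t 16.4 pos [542.5 118.6 427.4] rpy [-180.   -0.  110.] F [ 0.5  0.2 -1.7] op 0.147 gf 30.0 q [ 0.1   0.37  1.7   0.    1.07 -0.25]
eye est [559.4700009   71.85618745]
(543, 118.8, 403, 110) -> [0.0, 0.0006, 0.0244, 0.0032]
205 11 [552.9  67.6 206.9] [563.3  79.7 215.8] [556.9  72.2 210.6]
224 4 [551.6  66.  226. ] [566.2  83.1 229.3] [561.5  73.9 227.9]
230 39 [538.3  61.  230.6] [566.7 100.  240. ] [552.4  78.9 234.8]
```

View pics/s2.png

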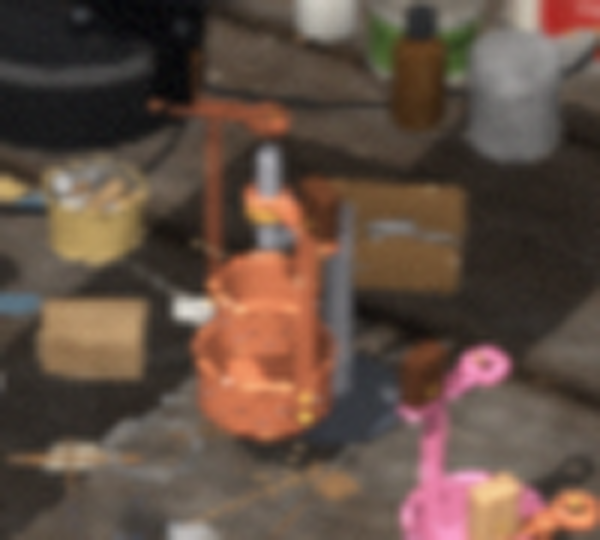

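Scene crop: the medium eye (268,122) sits right over the prong tip (268,150), and the large cup hangs on the brass collar. Lowering.

>>> {"op": "carry_out", "data": {"series": [[0, 0.0005, 0.006, 0, 0], [0, 0.0005, 0.012, 0, 0], [0, 0.0005, 0.014, 0, 0], [0, 0.0005, 0.016, 0, 0], [0, 0.0005, 0.018, 0, 0], [0, 0.0005, 0.02, 0, 0], [0, 0.0005, 0.022, 0, 0], [0, 0.0005, 0.024, 0, 0]]}}

```text
t: 17.45
eef_pos: [543.5, 118.4, 403.3]
tcp_rot: [3.141, 0.0, 1.92]
ft_force: [0.1, -0.7, 1.0]
opening: 0.144
grip_force: 30.0
```

>>> {"op": "carry_out", "data": {"series": [[0, 0, 0.002, 0, 0], [0, 0, 0.004, 0, 0], [0, 0, 0.006, 0, 0], [0, 0, 0.008, 0, 0], [0, 0, 0.01, 0, 0], [0, 0, 0.012, 0, 0]]}}

```text
t: 18.2
eef_pos: [543.4, 118.4, 391.1]
tcp_rot: [3.142, -0.0, 1.919]
ft_force: [1.0, -0.7, 2.7]
opening: 0.144
grip_force: 30.0
```

>>> {"op": "carry_out", "data": {"series": [[0, 0, 0.002, 0, 0]]}}

```text
t: 18.32
eef_pos: [543.4, 118.4, 389.1]
tcp_rot: [3.142, -0.0, 1.919]
ft_force: [-0.5, -0.9, 2.4]
opening: 0.146
grip_force: 30.0
```

>>> {"op": "carry_out", "data": {"series": [[0, 0, 0.002, 0, 0]]}}

```text
t: 18.45
eef_pos: [543.4, 118.4, 387.1]
tcp_rot: [3.142, -0.0, 1.919]
ft_force: [0.6, -0.7, 2.6]
opening: 0.148
grip_force: 30.0
```

>>> {"op": "carry_out", "data": {"series": [[0, 0, 0.0015, 0, 0]]}}

```text
t: 18.58
eef_pos: [543.5, 118.5, 385.8]
tcp_rot: [3.141, -0.0, 1.919]
ft_force: [-1.3, 1.3, 10.2]
opening: 0.142
grip_force: 30.0
```

>>> {"op": "carry_out", "data": {"series": [[0, 0, 0.0015, 0, 0]]}}

```text
t: 18.7
eef_pos: [543.3, 118.7, 385.0]
tcp_rot: [3.14, -0.0, 1.919]
ft_force: [-3.5, 2.5, 12.9]
opening: 0.143
grip_force: 30.0
```

>>> {"op": "carry_out", "data": {"series": [[0, 0, 0.001, 0, 0], [0, 0, 0.001, 0, 0]]}}

```text
t: 18.95
eef_pos: [543.3, 118.9, 384.2]
tcp_rot: [3.14, -0.001, 1.919]
ft_force: [-2.6, 2.9, 11.1]
opening: 0.146
grip_force: 30.0
```

>>> {"op": "carry_out", "data": {"series": [[0, 0, 0, 0, 0.35], [0, 0, 0, 0, 0.35], [0, 0, 0, 0, 0.35], [0, 0, -0.03, 0, 0.35], [0, 0, -0.08, 0, 0.35], [0, 0, -0.1, 0, 0.35], [0, 0, -0.1, 0, 0.35]]}}

```text
t: 19.82
eef_pos: [543.3, 118.4, 484.2]
tcp_rot: [3.139, 0.001, 1.919]
ft_force: [-0.4, 0.1, -0.9]
opening: 0.346
grip_force: 0.0
```

```bash
python3 - <<'E'
from h import *
rel(475,72,484,-2)
E
```

```text
(475, 72, 484, -2) -> [-0.0203, -0.08, 0.0002, 111.9778]
```

>>> {"op": "carry_out", "data": {"series": [[-0.02, -0.08, 0, 112, 0.5], [-0.02, -0.08, 0, 112, 0.5], [-0.02, -0.08, 0, 112, 0.5], [-0.02, -0.08, 0, 112, 0.5], [-0.02, -0.08, 0, 112, 0.5], [-0.02, -0.08, 0, 112, 0.5], [-0.02, -0.08, 0, 112, 0.5], [-0.02, -0.08, 0, 112, 0.5], [-0.02, -0.08, 0, 112, 0.5], [-0.02, -0.08, 0, 112, 0.5], [-0.02, -0.08, 0, 112, 0.5], [-0.02, -0.08, 0, 112, 0.5], [-0.02, -0.08, 0, 112, 0.5]]}}

```text
t: 21.45
eef_pos: [475.1, 72.3, 482.5]
tcp_rot: [-3.142, 0.001, -0.033]
ft_force: [-0.2, -0.4, -0.2]
opening: 0.501
grip_force: 0.0
```

```bash
python3 - <<'E'
from h import *
st(); s,p,d,W=wrist(); save(p,'w6'); print('medium'); hung(W,d,-70,zs=(145,240)); print('large'); hung(W,d,68,zs=(145,240))
rel(421,-155,430,-23)
E
```

```text
t 21.45 pos [475.1  72.3 482.5] rpy [-1.8e+02  1.0e-01 -1.9e+00] F [-0.2 -0.4 -0.2] op 0.501 gf 0.0 q [0.01 0.2  1.79 0.   1.15 1.62]
medium
-12 76 z med 192.7 max 194.1
-6 109 z med 210.9 max 213.8
0 111 z med 210.8 max 213.0
6 99 z med 192.1 max 193.4
12 100 z med 192.6 max 193.6
18 97 z med 192.4 max 193.6
24 101 z med 192.2 max 193.2
30 99 z med 192.1 max 193.3
36 197 z med 211.9 max 224.0
42 125 z med 223.5 max 224.5
48 123 z med 223.4 max 224.6
54 121 z med 223.2 max 224.3
60 46 z med 222.6 max 223.9
grip along 36.1 63.3 across -7.8 6.7
large
-12 87 z med 192.3 max 193.9
-6 103 z med 211.3 max 213.8
0 117 z med 210.5 max 213.1
6 91 z med 192.3 max 193.8
12 92 z med 184.7 max 185.9
18 95 z med 184.8 max 185.6
24 95 z med 184.8 max 186.0
30 92 z med 184.7 max 186.0
36 177 z med 213.3 max 217.1
42 119 z med 216.8 max 217.8
48 118 z med 216.8 max 217.8
54 113 z med 216.8 max 217.7
60 23 z med 215.6 max 216.2
grip along 37.7 61.8 across -7.6 6.8
(421, -155, 430, -23) -> [-0.0464, 0.229, 0.0527, 21.0669]
```

View pics/w6.png

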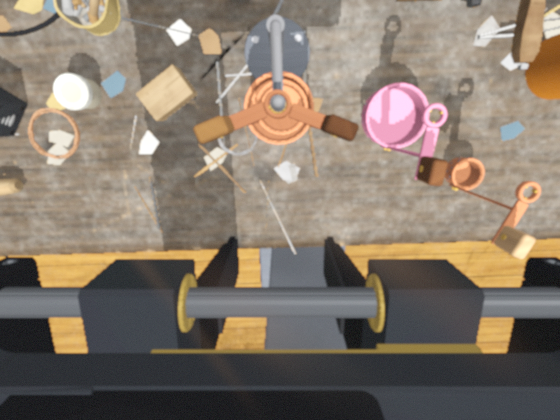

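Wrist view: both cups nest concentrically at (278,105), with grips fanned to (213,128) and (342,126). Medium eye top 192.5 is 8 mm above the large's 184.7, so both are home. Small next, at (470,172) with its pale grip at (515,241).

>>> {"op": "carry_out", "data": {"series": [[-0.012, 0.057, 0.01, 5, 0.5], [-0.024, 0.115, 0.025, 10, 0.5], [-0.036, 0.172, 0.04, 15, 0.5], [-0.046, 0.229, 0.053, 21, 0.5], [-0.046, 0.229, 0.053, 21, 0.5], [-0.046, 0.229, 0.053, 21, 0.5]]}}

```text
t: 22.25
eef_pos: [421.0, -154.9, 430.2]
tcp_rot: [-3.141, 0.0, -0.401]
ft_force: [0.1, 0.5, 0.8]
opening: 0.502
grip_force: 0.0
```

```bash
python3 - <<'E'
from h import *
st(); s,p,d,W=wrist(); save(p,'w7'); grip(W,d,p,(422,-155),(467,-174))
E
```

```text
t 22.25 pos [ 421.  -154.9  430.2] rpy [-180.    0.  -23.] F [0.1 0.5 0.8] op 0.502 gf 0.0 q [-0.5   0.21  1.93  0.    1.    1.47]
grip n 544 ztop 172.8 rect c [ 424.6 -155.6] size [13.8 24.6] ang 66.4 | eye n 630 z 141.0 mean [ 463.4 -173.6  140.9] min [ 445.5 -187.5  134.6] max [ 480.8 -160.7  143.9]
```

```bash
python3 - <<'E'
from h import *
rel(424.6,-155.6,333,-23.6)
E
```

```text
(424.6, -155.6, 333, -23.6) -> [0.0037, -0.0001, 0.0973, 0.6727]
```

>>> {"op": "carry_out", "data": {"series": [[0.0037, 0, 0.01, 0.6, 0.5], [0.0037, 0, 0.05, 0.6, 0.5], [0.0037, 0, 0.08, 0.6, 0.5], [0.0037, 0, 0.096, 0.6, 0.5], [0.0037, 0, 0.096, 0.6, 0.5], [0.0037, 0, 0.096, 0.6, 0], [0.0037, 0, 0.096, 0.6, 0], [0.0037, 0, 0.096, 0.6, 0], [0.0037, 0, 0.096, 0.6, 0], [0.0037, 0, 0.096, 0.6, 0]]}}

```text
t: 23.55
eef_pos: [424.4, -156.4, 334.5]
tcp_rot: [-3.141, -0.0, -0.412]
ft_force: [-1.2, -0.5, 4.3]
opening: 0.144
grip_force: 30.0
```

```bash
python3 - <<'E'
from h import *
rel(424.4,-156.4,525,-23.6); rel(425,58,525,-2); rel(425,58,427,-2)
E
```

```text
(424.4, -156.4, 525, -23.6) -> [-0.0, 0.0, -0.1905, -0.0269]
(425, 58, 525, -2) -> [-0.0854, -0.1967, -0.1905, -21.6269]
(425, 58, 427, -2) -> [-0.0854, -0.1967, -0.0925, -21.6269]
```

>>> {"op": "carry_out", "data": {"series": [[0, 0, -0.02, 0, 0], [0, 0, -0.06, 0, 0], [0, 0, -0.11, 0, 0], [0, 0, -0.16, 0, 0], [0, 0, -0.191, 0, 0], [-0.02, -0.046, -0.191, -5, 0], [-0.041, -0.095, -0.191, -10, 0], [-0.062, -0.143, -0.191, -15, 0], [-0.08, -0.185, -0.191, -20, 0], [-0.0854, -0.197, -0.18, -21.6, 0], [-0.0854, -0.197, -0.14, -21.6, 0], [-0.0854, -0.197, -0.105, -21.6, 0], [-0.0854, -0.197, -0.0935, -21.6, 0], [-0.0854, -0.197, -0.0935, -21.6, 0], [-0.0854, -0.197, -0.0935, -21.6, 0]]}}

```text
t: 25.42
eef_pos: [425.4, 58.1, 428.7]
tcp_rot: [-3.142, -0.002, -0.036]
ft_force: [-0.7, 0.7, -1.9]
opening: 0.147
grip_force: 30.0
```

```bash
python3 - <<'E'
from h import *
s,p,d,W=wrist(); s=st(); P=s['eef_pos']; t=s['tcp_rot'][2]; u=np.array([np.cos(t),np.sin(t)]); n=np.array([-u[1],u[0]])
a=(W[...,:2]-P[:2]); A,B=a@u,a@n; m=(d>0)&(abs(W[...,2]-233)<5)&(A>30)&(A<75)&(abs(B)<20)
print('eye',m.sum(),A[m].min().round(1),A[m].max().round(1),B[m].min().round(1),B[m].max().round(1),np.median(W[m][:,2]).round(1))
m=(d>0)&(np.hypot(W[...,0]-560,W[...,1]-72)<12)&(W[...,2]>200)&(W[...,2]<220); q=W[m]
print('prong',len(q),q.min(0).round(1),q.max(0).round(1))
e=P[:2]+50*u; print('eye',e.round(1)); D=np.array([560,72.1])-e; rel(P[0]+D[0],P[1]+D[1],427,-2)
E
```

```text
t 25.48 pos [425.3  58.2 428.7] rpy [-1.8e+02 -1.0e-01 -2.0e+00] F [ 0.1  0.3 -1.2] op 0.146 gf 30.0 q [-0.02  0.18  1.98  0.    0.98  1.59]
eye 1272 30.0 61.2 -10.8 11.1 235.2
prong 378 [554.4  66.2 200.1] [562.7  77.8 214.3]
eye [475.2  56.4]
(np.float64(510.031635905304), np.float64(73.8783671442908), 427, -2) -> [0.0842, -0.0187, 0.0017, -0.0383]
```

>>> {"op": "carry_out", "data": {"series": [[0.008, -0.002, 0.001, 0, 0], [0.025, -0.0055, 0.001, 0, 0], [0.042, -0.0093, 0.001, 0, 0], [0.06, -0.0133, 0.001, 0, 0], [0.076, -0.0169, 0.001, 0, 0], [0.084, -0.0187, 0.001, 0, 0], [0.084, -0.0187, 0.001, 0, 0], [0.084, -0.0187, 0.001, 0, 0]]}}

```text
t: 26.48
eef_pos: [509.4, 74.0, 426.7]
tcp_rot: [-3.142, 0.0, -0.035]
ft_force: [0.9, -0.5, -1.7]
opening: 0.144
grip_force: 30.0
```

```bash
python3 - <<'E'
from h import *
s,p,d,W=wrist(); s=st(); save(p[60:300,160:440].repeat(2,0).repeat(2,1),'w8'); rel(510,73.8,403,-2)
E
```

```text
t 26.52 pos [509.3  74.  426.8] rpy [-180.    0.   -2.] F [ 0.4  0.5 -2.2] op 0.147 gf 30.0 q [0.02 0.31 1.8  0.   1.03 1.62]
(510, 73.8, 403, -2) -> [0.0007, 0.0002, 0.0238, -0.0246]
```

View pics/w8.png

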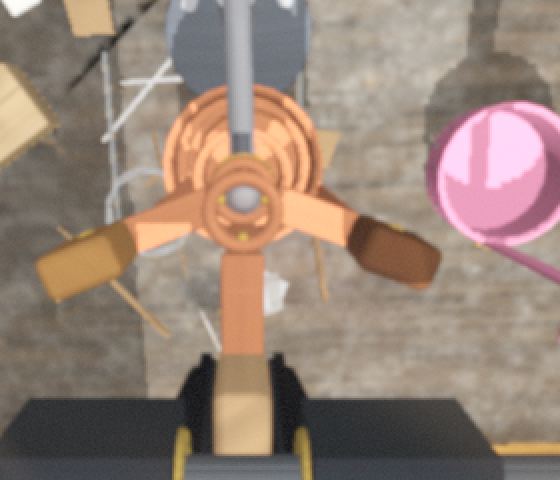

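The tip (243,200) is inside the small eye's ring (242,210), same as for the large cup. Lowering.

>>> {"op": "carry_out", "data": {"series": [[0.0005, 0, 0.006, 0, 0], [0.0005, 0, 0.012, 0, 0], [0.0005, 0, 0.014, 0, 0], [0.0005, 0, 0.016, 0, 0], [0.0005, 0, 0.018, 0, 0], [0.0005, 0, 0.02, 0, 0], [0.0005, 0, 0.022, 0, 0], [0.0005, 0, 0.024, 0, 0]]}}

```text
t: 27.52
eef_pos: [510.3, 74.0, 402.8]
tcp_rot: [-3.142, -0.001, -0.035]
ft_force: [0.9, -0.6, 0.2]
opening: 0.149
grip_force: 30.0
```

>>> {"op": "carry_out", "data": {"series": [[0, 0, 0.002, 0, 0], [0, 0, 0.004, 0, 0]]}}

```text
t: 27.78
eef_pos: [510.3, 74.1, 398.9]
tcp_rot: [-3.141, -0.001, -0.035]
ft_force: [1.9, 0.4, 3.1]
opening: 0.146
grip_force: 30.0
```

>>> {"op": "carry_out", "data": {"series": [[0, 0, 0.002, 0, 0]]}}

```text
t: 27.9
eef_pos: [510.3, 74.1, 396.8]
tcp_rot: [-3.141, -0.001, -0.035]
ft_force: [2.2, -0.4, 2.9]
opening: 0.145
grip_force: 30.0
```

>>> {"op": "carry_out", "data": {"series": [[0, 0, 0.002, 0, 0]]}}

```text
t: 28.02
eef_pos: [510.3, 74.1, 394.7]
tcp_rot: [-3.141, -0.001, -0.035]
ft_force: [2.5, -0.3, 2.1]
opening: 0.149
grip_force: 30.0
```

>>> {"op": "carry_out", "data": {"series": [[0, 0, 0.0015, 0, 0]]}}

```text
t: 28.15
eef_pos: [510.3, 74.0, 393.4]
tcp_rot: [3.142, -0.001, -0.035]
ft_force: [-1.8, -2.0, 11.1]
opening: 0.146
grip_force: 30.0
```

>>> {"op": "carry_out", "data": {"series": [[0, 0, 0.0015, 0, 0]]}}

```text
t: 28.28
eef_pos: [510.0, 74.0, 392.4]
tcp_rot: [3.142, -0.0, -0.035]
ft_force: [-4.9, -1.4, 13.7]
opening: 0.146
grip_force: 30.0
```

>>> {"op": "carry_out", "data": {"series": [[0, 0, 0.001, 0, 0], [0, 0, 0.001, 0, 0]]}}

```text
t: 28.52
eef_pos: [509.8, 74.0, 391.4]
tcp_rot: [3.141, 0.0, -0.035]
ft_force: [-5.2, -1.2, 12.6]
opening: 0.147
grip_force: 30.0
```

The stop was felt at 393.4, as expected. Now release, withdraw upward and back, and check.

>>> {"op": "carry_out", "data": {"series": [[0, 0, 0, 0, 0.35], [0, 0, 0, 0, 0.35], [0, 0, 0, 0, 0.35], [0, 0, -0.03, 0, 0.35], [0, 0, -0.08, 0, 0.35], [-0.02, 0, -0.1, 0, 0.35], [-0.04, 0, -0.1, 0, 0.35], [-0.04, 0, -0.1, 0, 0.35], [-0.04, 0, -0.1, 0, 0.35], [-0.04, 0, -0.1, 0, 0.35]]}}

```text
t: 29.78
eef_pos: [470.9, 75.4, 490.3]
tcp_rot: [-3.142, 0.001, -0.035]
ft_force: [-0.7, -0.4, 0.3]
opening: 0.347
grip_force: 0.0
```

```bash
python3 - <<'E'
from h import *
s,p,d,W=wrist(); st()
for k,y in(('small',-2),('medium',-70),('large',68)): print(k); hung(W,d,y,zs=(150,240))
E
```

```text
t 29.82 pos [470.8  75.4 490.3] rpy [-180.    0.   -2.] F [-0.4 -0.2 -0.1] op 0.352 gf 0.0 q [0.02 0.19 1.78 0.   1.17 1.63]
small
-12 77 z med 200.9 max 202.4
-6 94 z med 211.5 max 213.5
0 120 z med 209.8 max 213.3
6 92 z med 200.3 max 201.5
12 104 z med 200.4 max 201.6
18 104 z med 200.2 max 201.1
24 104 z med 200.0 max 201.1
30 90 z med 199.8 max 200.8
36 156 z med 220.9 max 231.7
42 104 z med 231.5 max 232.6
48 105 z med 231.1 max 232.4
54 106 z med 231.0 max 232.0
60 35 z med 230.5 max 231.1
grip along 36.2 62.3 across -7.0 6.7
medium
-12 77 z med 200.7 max 201.8
-6 104 z med 210.9 max 213.3
0 113 z med 210.6 max 213.4
6 95 z med 199.9 max 201.9
12 98 z med 192.7 max 193.8
18 94 z med 192.6 max 193.9
24 99 z med 192.7 max 193.9
30 95 z med 192.6 max 193.7
36 178 z med 218.3 max 225.0
42 120 z med 224.7 max 225.6
48 114 z med 224.6 max 225.9
54 115 z med 224.5 max 225.7
60 31 z med 223.7 max 225.0
grip along 38.0 62.4 across -7.7 6.8
large
-12 86 z med 200.8 max 202.0
-6 103 z med 211.3 max 213.5
0 112 z med 210.0 max 213.3
6 91 z med 200.3 max 201.7
12 92 z med 184.7 max 185.9
18 88 z med 184.8 max 186.0
24 91 z med 184.7 max 186.0
30 88 z med 184.7 max 185.7
36 170 z med 212.4 max 217.3
42 112 z med 216.7 max 217.8
48 113 z med 216.7 max 217.8
54 106 z med 216.6 max 217.7
60 23 z med 215.8 max 216.2
grip along 37.7 62.1 across -7.6 6.9
```

The eye tops are at 184.7, 192.6 and 200.4, each about 8 mm above the last, so all three are home and the gripper is clear.

```bash
python3 -c "
from cell import env
print(env.job_done())"
```

```text
the job is handed in; nothing more can be done
None
```

The three cups hang nested on the hook, large, medium, then small. Each was felt to seat at under 20 N, the grips are fanned about 70° apart, nothing else on the bench was moved on purpose, and the job was handed in at about 30 s.

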